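# Fit a cast pan spindle into a keyed belt pulley and hold it home

### The arm

A 7-joint arm with a two-finger parallel gripper is mounted at the origin on a cart in front of the work surface, level with it; the furniture and walls round the work are solid. World frame = base frame: x ahead of the robot, y to its left, z up, the work surface at z = 0. Lengths are in m, angles in rad, forces in N, time in s.
With the tool pointing down it reaches from about 0.4 to 0.85 m from the base axis. Payload 6.9 kg.
Tool frame: the origin (TCP) lies between the finger pads; the fingertips stand 25 mm ahead of it and the grasp point (between the pads) lies 6 mm ahead of it (r.tip_reach is the distance from the TCP to the fingertips, in m); z points along the fingers, y is the direction in which the jaws open and shut (so a half turn about z gives the same grasp; the last joint's range is limited). The gripper opens to 85 mm and grips with 20 to 120 N. Pads are 22 mm wide; open, the fingers measure 114 mm over their backs; the gripper's body (76 mm by 85 mm) begins 54 mm behind the grasp point. The pads swing forward as they close: fully open they stand 13 mm farther back than shut.
Start: joints at [1.276, 0.507, -0.238, 1.5, 0.126, 1.149, -0.155], TCP at [0.244, -0.575, 0.256] pointing down, gripper open.
Joint ranges: [-3.08, 3.08], [-0.24, 2.05], [-1.43, 1.35], [0, 2.5], [-1.52, 4.66], [0.17, 1.96], [-2.89, 2.89]. Speed limits (rad/s): [2.39, 2.39, 3.14, 3.14, 3.14, 3.14, 3.14].

### API

Orientations are given as a unit quaternion [w, x, y, z].
In Python, from cell import r gives the robot as it stands. The module is installed in compiled form; this text tells all that it offers.
- The arm moves only by the tool drive_tool, never from a script. Its argument "steps" is a list of rows, each an object with "dp": the shift along the world's x, y, z in mm, a list of three; "turn": the turn about the world's z in degrees. In form: [{"dp": [dx, dy, dz], "turn": turn}, ...]. A call has 1 to 10 rows; each row shifts and turns the pose as measured when the row begins; what a row does not reach is not made up. A row lasts 1/10 s, in which the tool goes at most 50 mm and 8.59 degrees, less where a joint would pass 70% of its speed; a pose out of reach is approached as far as the arm can. A call with a gripper value outside its range is refused whole. "claw" is the finger opening in mm, from 0 to 85.4, set as the call begins (left out, the last holds). The fingers move at their own pace and stop on an object; the grip force is fixed at half the most. Time passes only in rows, so rows that do not move let the fingers close. It gives the time, the measured TCP pose, the force and the opening at its end, in the units of the state.
- r.get_state(): the state, without advancing time (a new reading comes with each control period).
- r.read_camera(name): name is "scene" or "side" or "wrist"; returns the picture (480x640x3 uint8, red, green, blue); there is no depth.
- r.calibration(name): a dict with "fx", "fy", "cx", "cy" (pixels), "xyz" and "orientation" of the camera in the world. Camera axes: x right, y up, looking along -z (the intrinsics and any distortion apply to the point x, -y, -z); pixel columns grow to the right and rows downward; lengths in m; the calibration is good to about 2 mm. A picture is of the moment at which its call begins: read the wrist's pose just before it. calibration takes no time and is no camera call; for the wrist camera it gives the pose at the moment of the call.
- r.finish_job(): hands the job in, once; it reports no verdict.
The state is a dict: "time": time; "joints": joint angles; "joint_velocities": joint speeds; "effort": joint torques, N m; "tool_pos": TCP position; "eef_rot": TCP orientation; "ft_force": force on the tool from outside, world axes, zero at the start; "ft_torque": the same for the moment, N m; "grip_width": finger opening in m.
Only numpy, scipy, OpenCV 4.12 (cv2) and the standard library are available. Lean on these libraries where they do the work, as an engineer would, in place of code of your own. Each camera call takes 0.05 s, during which the arm holds its last target.

### The job

Take the cast pan spindle by its upright lug and lift it out of the open mould, then put its shaft into the bore of the toothed belt pulley and turn it until the key slips into the keyway. Keep pushing, against the spring in the bore, until the flange sits flush on top of the pulley. Finish while still gripping the spindle and holding it pressed fully home (the spring lifts it again if you let go), and leave the other things on the bench where they are.

Things in the scene. Friction and masses are not known exactly. Their poses are not given: they have to be found in the camera images.
- spindle: Loose cast aluminium spindle, 0.16 kg, upright in the mould at first. Origin: centre of the shaft's lower end; z up the shaft, x towards the key. Shaft 20 mm diameter, z 0 to 50, lowest 4 mm tapered. Key: 6 mm wide, out to 15 mm from the axis, z 12 to 42, so 12 mm of plain shaft enter first. Round flange 48 mm, z 50 to 56, with an ear to x = 31 mm, 8 mm wide, above the key. Lug on top.
- lug_mid (a point): Middle of the spindle's lug, on its axis 77 mm above its origin, axes as the spindle's: flat upright plate 16 mm thick along y (the way to pinch it), 36 mm wide along x, 42 mm high (z 56 to 98 mm over the spindle's origin), with a 12 mm cross hole
- shoulder (a point): Point on the spindle's axis at the underside of its flange, 50 mm above the spindle's origin
- mould: Fixed open lower mould half, aluminium block 96 x 90 x 62 mm, clamping ears 116 mm over y, two 9 mm guide pins on top at opposite corners. Origin: centre of the underside. Cavity in the middle: flange recess 5 mm deep, then keyed shaft cavity, floor at z = 8 mm, clearance about 1.2 mm. The spindle stands on that floor, key along the mould's x, and comes out straight up (54 mm).
- pan_base: Fixed grey foot plate 92 x 92 x 10 mm carrying a steel toothed pulley, 74 mm diameter, locked, flat top at z = 70 mm. Origin: centre of the underside, z up. Bore on the z axis, 21.6 mm, with one keyway 8 mm wide along +x, out to 16.5 mm from the axis, open at the top, full depth. A shaft whose key is not over the keyway goes in 12 mm and stops with the key on the pulley's top.
- spring_seat (a joint): Sprung brass seat in the bore: 0 = up, its top 30 mm above pan_base's origin; grows downward (m), stop at 0.0115. The shaft's end meets it 10 mm before the flange reaches the pulley and presses it down to 0.010; the spring takes 4.5 N to start and about 9 N with the flange home
- bore_mouth (a point): Centre of the bore at the pulley's flat top, 70 mm above pan_base's origin, axes as pan_base's
- tape_roll: Loose roll of brown tape lying flat, 88 x 92 x 24 mm; origin at the centre of its underside. Bystander
- flux_bottle: Loose white dispensing bottle with a red needle cap, 44 mm in diameter, 140 mm high; origin at the centre of its underside. Bystander
- grey_box: Loose shallow grey tray with pins in it, 58 x 86 x 16 mm; origin at the centre of its underside. Bystander
- camera_back_08: Loose white camera back shell with a circuit board and short leads, 127 x 74 x 32 mm over all; origin near the middle of its underside. Bystander
Things that resemble listed ones, but are neither listed nor needed, are in the scene too. What is shaped like the pan_base but purple is not meant. Leave any purple or yellow look-alike of the spindle alone.

How it is judged:
On the way, in this order (a step that is already met when the one before it is completed fails the run):
1. the spindle is lifted clear of the mould, in the fingers (z of spindle in the frame of mould above 0.062 m and contact force between the fingers and spindle above 0.5 N), for 0.1 s.
2. the key is in the keyway: the shaft is in the bore, deeper than where the key would rest on the pulley (horizontal distance between shoulder and bore_mouth below 0.006 m and z of shoulder in the frame of bore_mouth below 0.033 m), for 0.1 s.
At the end, for the whole second after the job is handed in: For the last second the fingers grip the lug (over 1 N, grasp point within 30 mm of its middle), flange within 3 mm of the pulley's top, spring seat down over 7 mm, shaft within 4 mm of the bore's axis, upright within 0.08 rad, key within 0.2 rad of the keyway, spindle still (z of shoulder in the frame of bore_mouth below 0.003 m and horizontal distance between shoulder and bore_mouth below 0.004 m and angle between the x axis of spindle and the x axis of pan_base, either way round below 0.2 rad and angle between spindle's own z axis and vertical below 0.08 rad and value of joint spring_seat above 0.007 m and contact force between the fingers and spindle above 1 N and linear speed of spindle below 0.02 m/s and distance between the grasp point and lug_mid below 0.03 m); the arm keeps its last pose, push and grip.
It fails at once if a bystander is shifted by more than 30 mm (distance of any of tape_roll, grey_box, camera_back_08, flux_bottle from where it was at the start of the episode above 0.03 m).
It also fails if it takes over 43 s, if anything falls off the work surface, if the arm or the gripper's body presses on something with over 40 N, if the wrist force passes 120 N, or if a joint passes its speed limit or range.

## Working session

There is one attempt and no reset: what is moved stays moved. The work goes in short steps, Python scripts to look and compute and a tool call to move; the robot and the scene stay as the last step left them, time stands still between calls to the robot, and variables do not carry over. Pictures are saved under pics/ and viewed, and the job is handed in when it is done.

Besides the shell and the picture viewer there is one more tool, called after "Request:" as name(argument=value, ...) on one line, values as JSON. drive_tool: Moves the arm, as the interface text tells. Its arguments: {"type":"object","properties":{"steps":{"type":"array"},"claw":{"type":"number"}},"required":["steps"]}

```bash
mkdir -p pics; python3 - <<'E'
from cell import r
import cv2
s=r.get_state();print(s)
for n in ("scene","side","wrist"):
    c=r.calibration(n);print(n,c)
    cv2.imwrite(f"pics/{n}0.png",r.read_camera(n)[:,:,::-1])
E
```

```text
{'time': 0.0, 'joints': array([ 1.27549043,  0.508332  , -0.23752197,  1.50113485,  0.12569018,
        1.1488925 , -0.15481906]), 'joint_velocities': array([ 0.00017587, -0.00035437,  0.00058872, -0.0006596 ,  0.00090205,
       -0.00065164, -0.00022229]), 'effort': array([-7.78247977e-05, -6.20582557e+01, -2.18648136e+00, -2.49648356e+01,
        1.27992142e-02,  1.20454156e-02,  2.45689796e-05]), 'tool_pos': array([ 0.24360224, -0.57507492,  0.25543246]), 'eef_rot': array([-8.68877898e-04,  9.79986854e-01,  1.99060229e-01, -1.89718292e-04]), 'ft_force': array([ 0.14321827, -0.00462316, -0.39508317]), 'ft_torque': array([0.00393058, 0.03831495, 0.01278986]), 'grip_width': 0.0854572689172223}
scene {'fx': 460.007758529549, 'fy': 460.007758529549, 'cx': 318.63317357973636, 'cy': 240.22422377959728, 'xyz': array([-0.20226755,  0.51048617,  0.96487745]), 'orientation': array([-0.48186909, -0.19968761,  0.3127584 ,  0.7937942 ])}
side {'fx': 495.886509187342, 'fy': 495.886509187342, 'cx': 319.9370799964808, 'cy': 235.08102108377656, 'xyz': array([0.54554676, 1.36694115, 0.66169396]), 'orientation': array([0.00441948, 0.00745908, 0.5367987 , 0.84366581])}
wrist {'fx': 349.63230060372933, 'fy': 349.63230060372933, 'cx': 323.6880525464654, 'cy': 245.0829370074415, 'xyz': array([ 0.30541772, -0.54854353,  0.3737852 ]), 'orientation': array([ 0.82616612, -0.11268595,  0.07572828, -0.54682414])}
```

View pics/scene0.png

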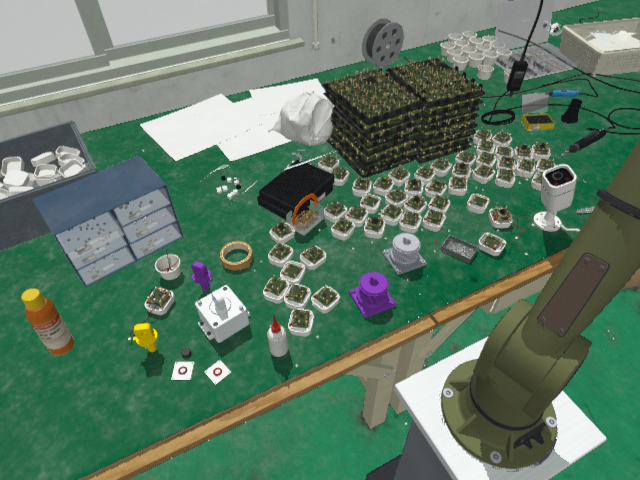

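View pics/side0.png

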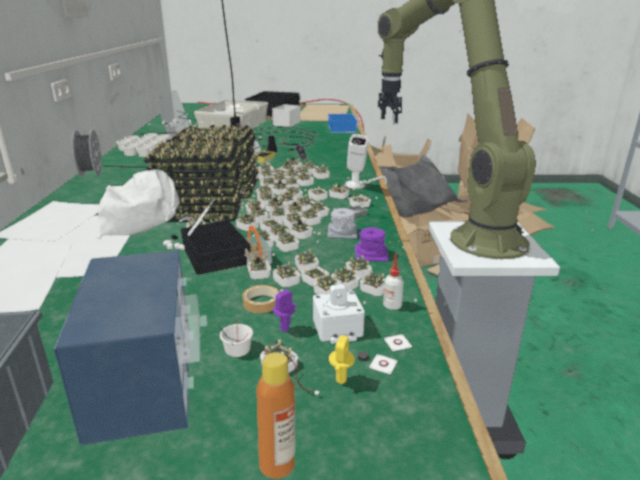

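View pics/wrist0.png

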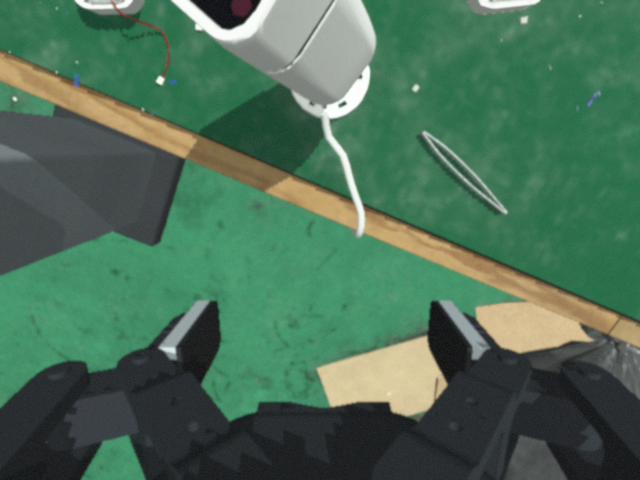

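Candidates for the spindle in scene0 are the cast one in the mould (222,300), a purple one (201,275) and a yellow one (146,335). I choose the one in the mould. For the pulley there is a grey one (405,250) and a purple one (373,292). I choose the grey one. Next, close crops to check both choices.

```bash
cat > h.py <<'E'
import numpy as np, cv2
from scipy.spatial.transform import Rotation as R
def rot(q): return R.from_quat([q[1],q[2],q[3],q[0]]).as_matrix()
def ray(c,u,v):
    d=np.array([(u-c['cx'])/c['fx'],-(v-c['cy'])/c['fy'],-1.]); return np.array(c['xyz']),rot(c['orientation'])@d
def plane(c,u,v,z):
    o,d=ray(c,u,v); return o+d*(z-o[2])/d[2]
def proj(c,p):
    q=rot(c['orientation']).T@(np.array(p)-c['xyz']); return np.array([c['cx']+c['fx']*q[0]/-q[2], c['cy']-c['fy']*q[1]/-q[2]])
def tri(c1,p1,c2,p2):
    A=[];b=[]
    for c,p in((c1,p1),(c2,p2)):
        o,d=ray(c,*p);d/=np.linalg.norm(d);M=np.eye(3)-np.outer(d,d);A.append(M);b.append(M@o)
    return np.linalg.lstsq(np.vstack(A),np.hstack(b),rcond=None)[0]
E
python3 - <<'E'
import cv2,numpy as np
a=cv2.imread('pics/scene0.png');b=cv2.imread('pics/side0.png')
def cr(i,x,y,w=100,h=75): return cv2.resize(i[y:y+h,x:x+w],(400,300),interpolation=cv2.INTER_CUBIC)
cv2.imwrite('pics/crop0.png',np.vstack([np.hstack([cr(a,175,270),cr(a,360,220)]),np.hstack([cr(b,290,275),cr(b,300,190)])]))
E
```

```text
(no output)
```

View pics/crop0.png

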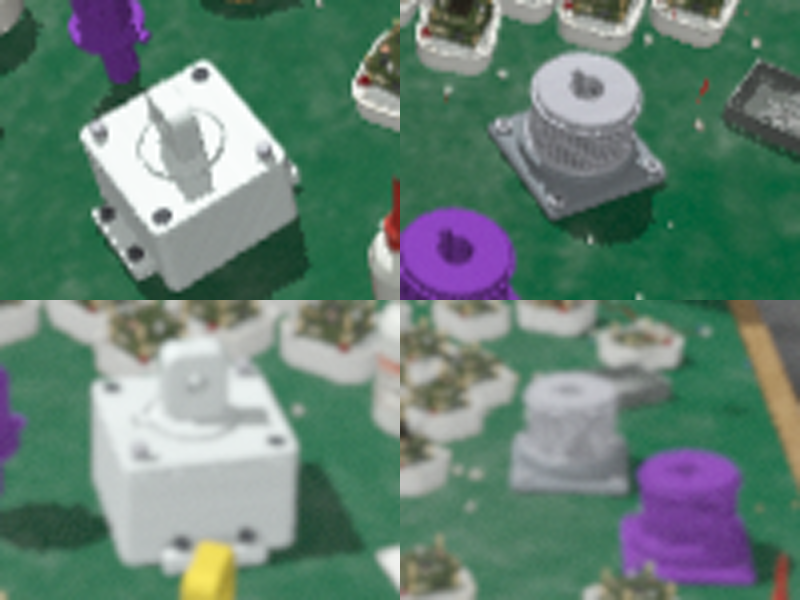

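```bash
python3 - <<'E'
from cell import r
from h import *
a=r.calibration('scene');b=r.calibration('side')
f=lambda x,y,ox,oy:(ox+x/4-.5+.125,oy+y/4-.5+.125)
P=lambda n,c,p,z:print(n,np.round(plane(c,*p,z)*1e3,1))
P('flange sc',a,f(181,143,175,270),.063);P('flange si',b,f(197,117,290,275),.064)
P('pul sc',a,f(185,90,360,220),.07);P('pul si',b,f(172,87,300,190),.07)
P('bore sc',a,f(190,88,360,220),.07);P('key sc',a,f(176,74,360,220),.07)
for n,p in dict(back=(203,62),left=(84,133),right=(296,165),front=(173,240)).items():P(n,a,f(*p,175,270),.062)
for n,p in dict(l=(93,83),r=(298,138),f=(122,163)).items():P('si '+n,b,f(*p,290,275),.062)
for n,p in dict(l=(490-400,127),t=(0,0),f=(556-400,215),r=(664-400,165)).items():P('base '+n,a,f(*p,360,220),.01)
print(tri(a,f(174,108,175,270),b,f(197,40,290,275)))
E
```

```text
flange sc [486.8 439.   63. ]
flange si [485.  445.5  64. ]
pul sc [446.3 -67.1  70. ]
pul si [447.4 -74.   70. ]
bore sc [446.2 -71.1  70. ]
key sc [461.3 -70.2  70. ]
back [540.  406.9  62. ]
left [522.  488.5  62. ]
right [440.5 383.5  62. ]
front [424.8 465.   62. ]
si l [542.  407.1  62. ]
si r [431.1 463.3  62. ]
si f [526.8 486.6  62. ]
base l [491.3 -27.2  10. ]
base t [630.8 -37.1  10. ]
base f [403.7 -23.3  10. ]
base r [ 406.1 -113.1   10. ]
[0.48350198 0.43667099 0.10529654]
```

Crop0 confirms both choices: the cast lug stands in the mould, with its plate roughly along world x, and the grey pulley's keyway points roughly along +x. Now I lift and swing over, looking at the pulley with the wrist camera on the way.

Request:
drive_tool(steps=[{"dp": [0,0,50],"turn": 0},{"dp": [0,0,50],"turn": 0},{"dp": [10,20,40],"turn": 0},{"dp": [25,40,0],"turn": -5},{"dp": [25,40,0],"turn": -5},{"dp": [25,40,0],"turn": -5},{"dp": [25,40,0],"turn": -5},{"dp": [20,44,0],"turn": 0},{"dp": [10,46,0],"turn": 0},{"dp": [0,46,0],"turn": 0}])

```text
time: 1.15
tool_pos: [0.3824, -0.2509, 0.3949]
eef_rot: [-0.005, 1.0, 0.013, -0.0]
ft_force: [1.2, 1.0, 0.1]
grip_width: 0.0857
```

Request:
drive_tool(steps=[{"dp": [0,48,0],"turn": 0},{"dp": [0,48,0],"turn": 0},{"dp": [0,48,-10],"turn": 0},{"dp": [0,40,-10],"turn": 0},{"dp": [0,20,0],"turn": 0}])

```text
time: 1.65
tool_pos: [0.3803, -0.036, 0.3746]
eef_rot: [-0.005, 1.0, 0.016, 0.001]
ft_force: [-0.4, 0.1, 0.5]
grip_width: 0.0853
```

```bash
cat > snap.py <<'E'
import sys,pickle,cv2
from cell import r
n=sys.argv[1]
s=r.get_state();c=r.calibration('wrist');im=r.read_camera('wrist')
cv2.imwrite(f'pics/{n}.png',im[:,:,::-1]);pickle.dump((s,c),open(f'pics/{n}.pkl','wb'))
print(s['time'],s['tool_pos'],s['eef_rot'],s['joints'].round(2),s['ft_force'].round(1))
E
python3 snap.py w1
```

```text
1.65 [ 0.38029436 -0.03603699  0.37455684] [-4.54457359e-03  9.99860742e-01  1.60479421e-02  5.54219297e-04] [ 0.52  0.04 -0.5   1.84  0.01  1.27 -1.52] [-0.4  0.1  0.5]
```

View pics/w1.png

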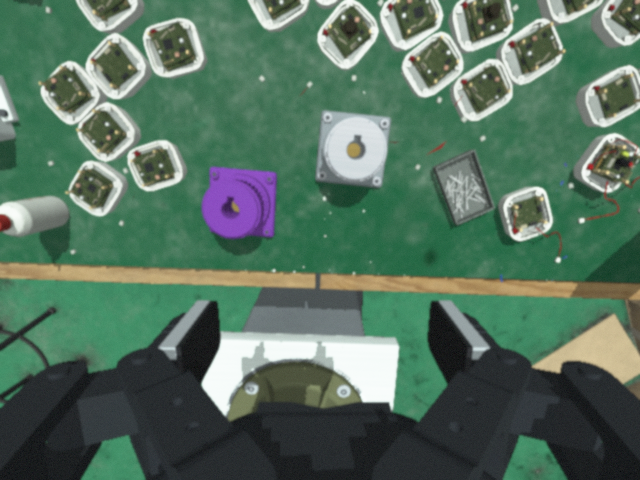

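```bash
python3 - <<'E'
import cv2,pickle
from h import *
s,c=pickle.load(open('pics/w1.pkl','rb'))
im=cv2.imread('pics/w1.png')
cv2.imwrite('pics/w1c.png',cv2.resize(im[105:195,305:405],(800,720),interpolation=cv2.INTER_CUBIC)[:600])
for p in((355,148),):print(plane(c,*p,.07))
E
```

```text
[ 0.44815919 -0.06725538  0.07      ]
```

View pics/w1c.png

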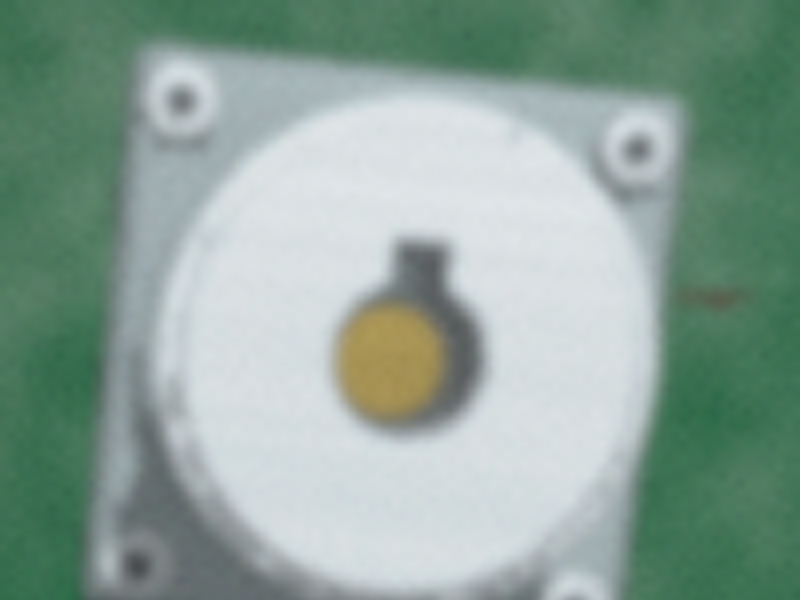

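```bash
python3 - <<'E'
import pickle
from h import *
s,c=pickle.load(open('pics/w1.pkl','rb'))
f=lambda x,y:(305+(x+.5)/8-.5,105+(y+.5)/8-.5)
b=plane(c,*f(409,361),.07);k=plane(c,*f(424,242),.07);print(b,k-b,np.degrees(np.arctan2(*(k-b)[1::-1])))
q=[plane(c,*f(*p),.012) for p in((181,100),(638,148),(137,565))]
print(np.degrees(np.arctan2(*(q[0]-q[2])[1::-1])),np.degrees(np.arctan2(*(q[0]-q[1])[1::-1]))-90, (q[1]+q[2])/2,np.linalg.norm(q[0]-q[1]),np.linalg.norm(q[0]-q[2]))
E
```

```text
[ 0.44629169 -0.06816289  0.07      ] [ 0.01659886 -0.00121783  0.        ] -4.196188480678194
-3.7262479284139762 -3.8339540549904 [ 0.44606834 -0.06835394  0.012     ] 0.07461454386929847 0.07440979710364323
```

Request:
drive_tool(steps=[{"dp": [2,48,0],"turn": 0},{"dp": [2,48,0],"turn": 0},{"dp": [2,48,0],"turn": 0},{"dp": [2,48,0],"turn": 0},{"dp": [2,48,0],"turn": 0},{"dp": [2,48,0],"turn": 0},{"dp": [2,48,-10],"turn": 0},{"dp": [2,48,-10],"turn": 0},{"dp": [2,48,-20],"turn": 0},{"dp": [0,20,-20],"turn": 0}])

```text
time: 2.7
tool_pos: [0.3978, 0.4226, 0.3164]
eef_rot: [-0.005, 1.0, 0.01, 0.004]
ft_force: [0.2, 0.1, -0.0]
grip_width: 0.0856
```

```bash
python3 snap.py w2
```

```text
2.7 [0.39781914 0.42256635 0.31642433] [-0.00519263  0.99993288  0.00964192  0.00378324] [-0.36  0.46 -0.79  1.53  0.34  1.28 -2.74] [ 0.2  0.1 -0. ]
```

View pics/w2.png

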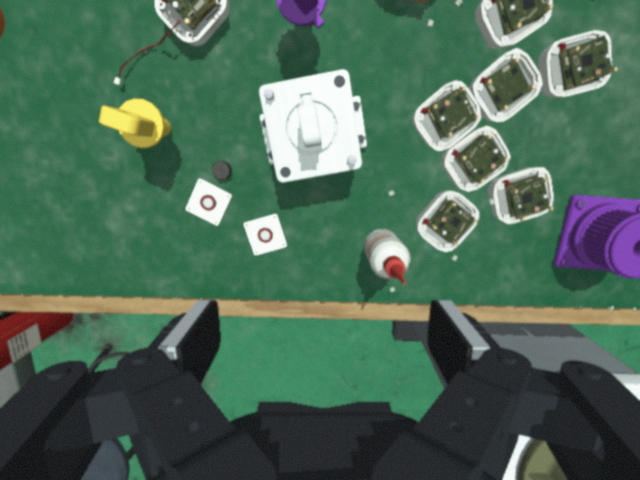

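```bash
python3 - <<'E'
import cv2
im=cv2.imread('pics/w2.png')
cv2.imwrite('pics/w2c.png',cv2.resize(im[60:190,250:380],(600,600),interpolation=cv2.INTER_CUBIC))
E
```

```text
(no output)
```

View pics/w2c.png

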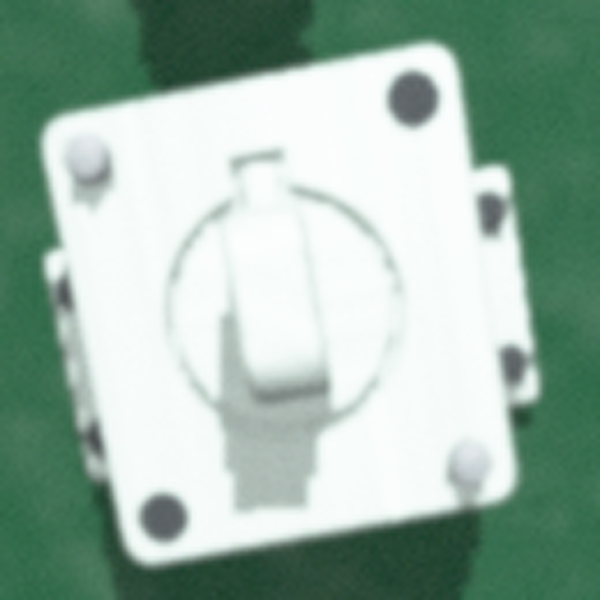

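```bash
python3 - <<'E'
import pickle
from h import *
s,c=pickle.load(open('pics/w2.pkl','rb'))
k=130/600
f=lambda x,y:(250+(x+.5)*k-.5,60+(y+.5)*k-.5)
g=lambda p,z=.062:plane(c,*f(*p),z)
an=lambda d:np.degrees(np.arctan2(d[1],d[0]))
print('circ',g((285,312)),'holes',(g((413,98))+g((163,517)))/2,'ear',g((258,155)),an(g((258,155))-g((285,312))))
e=[((43,125),(130,560)),((460,50),(518,495)),]
print('x edges',an(g((48,150))-g((122,535))),an(g((462,75))-g((513,470))))
print('y edges',an(g((70,110))-g((420,43)))-90,an(g((160,563))-g((490,503)))-90)
print('lug top',g((260,215),.106),g((280,390),.106), an(g((228,240),.106)-g((250,370),.106)),an(g((298,215),.106)-g((326,365),.106)))
print((g((228,240),.106)+g((326,365),.106)+g((298,215),.106)+g((250,370),.106))/4)
E
```

```text
circ [0.48628412 0.43974206 0.062     ] holes [0.48577535 0.4399844  0.062     ] ear [0.51814334 0.44587063 0.062     ] 10.888643156250835
x edges 10.227013378647701 10.236640020053057
y edges 10.93450354318631 11.294323402179316
lug top [0.5011506  0.44271132 0.106     ] [0.46911935 0.4385806  0.106     ] 10.324855065182375 12.024699786295912
[0.48614701 0.43959967 0.106     ]
```

Request:
drive_tool(claw=60, steps=[{"dp": [30,6,-30],"turn": 5},{"dp": [30,6,-30],"turn": 5},{"dp": [28,5,-30],"turn": 0},{"dp": [0,0,-10],"turn": 0},{"dp": [0,0,0],"turn": 0}])

```text
time: 3.25
tool_pos: [0.4863, 0.4411, 0.2063]
eef_rot: [-0.003, 0.995, 0.104, -0.0]
ft_force: [-1.2, 0.2, -0.0]
grip_width: 0.0605
```

```bash
python3 snap.py w3
```

```text
3.25 [0.48628968 0.44107554 0.20634144] [-3.30495470e-03  9.94606476e-01  1.03667210e-01 -3.79430291e-04] [-0.35  0.68 -0.77  1.48  0.49  1.18 -2.56] [-1.2  0.2 -0. ]
```

View pics/w3.png

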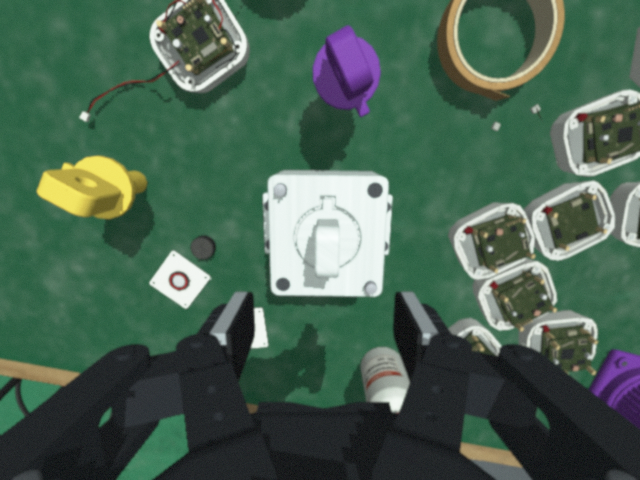

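```bash
python3 - <<'E'
import pickle
from h import *
s,c=pickle.load(open('pics/w2.pkl','rb'))
print(plane(c,380,240,.0),plane(c,390,258,.11),plane(c,397,268,.14))
s,c=pickle.load(open('pics/w3.pkl','rb'))
k=lambda u,v:plane(c,u,v,.106)
print(k(327,246),k(327,222),k(327,272),plane(c,328,237,.062))
E
```

```text
[0.35434228 0.35305231 0.        ] [0.36425485 0.35988555 0.11      ] [0.36431306 0.35884477 0.14      ]
[0.49188477 0.44115906 0.106     ] [0.50742693 0.44448203 0.106     ] [0.47435976 0.43741216 0.106     ] [0.48700541 0.43922363 0.062     ]
```

Request:
drive_tool(steps=[{"dp": [0,-1,-30],"turn": -1},{"dp": [0,0,-30],"turn": 0},{"dp": [0,0,-30],"turn": 0},{"dp": [0,0,-15],"turn": 0},{"dp": [0,0,0],"turn": 0}])

```text
time: 3.8
tool_pos: [0.4859, 0.4419, 0.1087]
eef_rot: [-0.007, 0.995, 0.095, 0.005]
ft_force: [0.1, -0.2, 0.6]
grip_width: 0.0599
```

```bash
python3 snap.py w4
```

```text
3.8 [0.48592377 0.44190776 0.10872024] [-0.00681328  0.99547851  0.09461068  0.00499272] [-0.38  0.76 -0.71  1.6   0.57  0.97 -2.65] [ 0.1 -0.2  0.6]
```

View pics/w4.png

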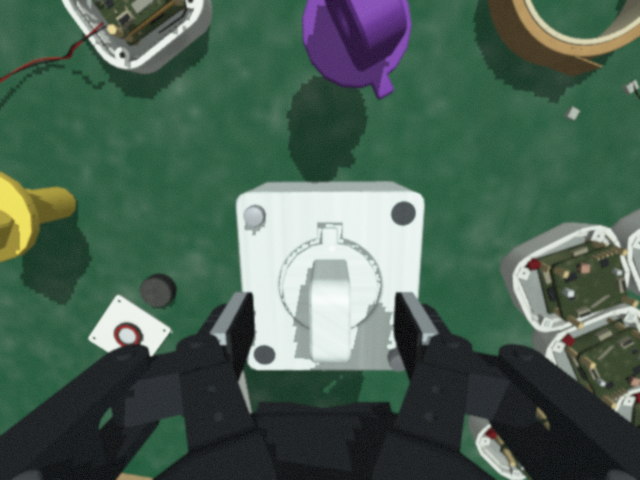

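Request:
drive_tool(steps=[{"dp": [0,-2,-9],"turn": 0},{"dp": [0,0,0],"turn": 0}])

```text
time: 4.05
tool_pos: [0.4869, 0.4417, 0.1038]
eef_rot: [-0.009, 0.995, 0.095, 0.007]
ft_force: [-0.0, -0.1, -0.6]
grip_width: 0.0601
```

```bash
python3 snap.py w5
```

```text
4.05 [0.48690781 0.44166587 0.10381111] [-0.00875466  0.99545016  0.0945944   0.0073639 ] [-0.38  0.77 -0.7   1.61  0.58  0.96 -2.66] [-0.  -0.1 -0.6]
```

Request:
drive_tool(steps=[{"dp": [-1,-4,-8],"turn": 0}])

```text
time: 4.2
tool_pos: [0.4866, 0.4399, 0.0985]
eef_rot: [-0.011, 0.995, 0.095, 0.009]
ft_force: [-0.4, 0.7, -1.0]
grip_width: 0.0598
```

```bash
python3 snap.py w6
```

```text
4.2 [0.48660484 0.43990648 0.0984573 ] [-0.01088866  0.99539493  0.09479762  0.00915307] [-0.37  0.77 -0.7   1.63  0.59  0.94 -2.66] [-0.4  0.7 -1. ]
```

Request:
drive_tool(claw=5, steps=[{"dp": [0,0,0],"turn": 0},{"dp": [0,0,0],"turn": 0},{"dp": [0,0,0],"turn": 0},{"dp": [0,0,0],"turn": 0}])

```text
time: 4.65
tool_pos: [0.4861, 0.4375, 0.0962]
eef_rot: [-0.009, 0.995, 0.094, 0.008]
ft_force: [-0.2, 0.9, -0.4]
grip_width: 0.0152
```

```bash
python3 snap.py w7; python3 -c "
import pickle
from h import *
for i in range(1,8):
    s,c=pickle.load(open(f'pics/w{i}.pkl','rb'));print(i,rot(s['eef_rot'])[:,2].round(4))"
```

```text
4.65 [0.48613253 0.43746516 0.09615552] [-0.00932315  0.99545913  0.09439496  0.00798636] [-0.37  0.77 -0.7   1.63  0.59  0.93 -2.66] [-0.2  0.9 -0.4]
1 [ 0.001   0.0091 -1.    ]
2 [ 0.0075  0.0105 -0.9999]
3 [-0.0014  0.0065 -1.    ]
4 [ 0.0087  0.0145 -0.9999]
5 [ 0.013   0.0188 -0.9997]
6 [ 0.0162  0.0234 -0.9996]
7 [ 0.0141  0.0201 -0.9997]
```

View pics/w7.png

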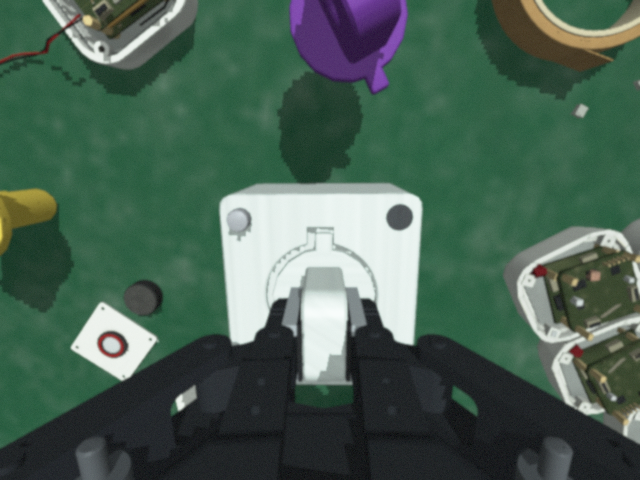

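Request:
drive_tool(steps=[{"dp": [0,0,15],"turn": 0},{"dp": [0,0,15],"turn": 0},{"dp": [0,0,20],"turn": 0},{"dp": [0,0,25],"turn": 0},{"dp": [0,0,30],"turn": 0},{"dp": [0,0,40],"turn": 0},{"dp": [0,0,30],"turn": 0}])

```text
time: 5.4
tool_pos: [0.4837, 0.4341, 0.2795]
eef_rot: [-0.007, 0.995, 0.095, 0.005]
ft_force: [1.0, 0.4, -2.9]
grip_width: 0.015
```

```bash
python3 snap.py w8; python3 -c "
import pickle
from h import *
for i in [8]:
    s,c=pickle.load(open(f'pics/w{i}.pkl','rb'));print(i,rot(s['eef_rot'])[:,2].round(4))"
```

```text
5.4 [0.48367383 0.4341158  0.27953298] [-0.00653198  0.99543091  0.09514125  0.00477257] [-0.33  0.61 -0.79  1.4   0.44  1.3  -2.53] [ 1.   0.4 -2.9]
8 [ 0.0083  0.0139 -0.9999]
```

View pics/w8.png

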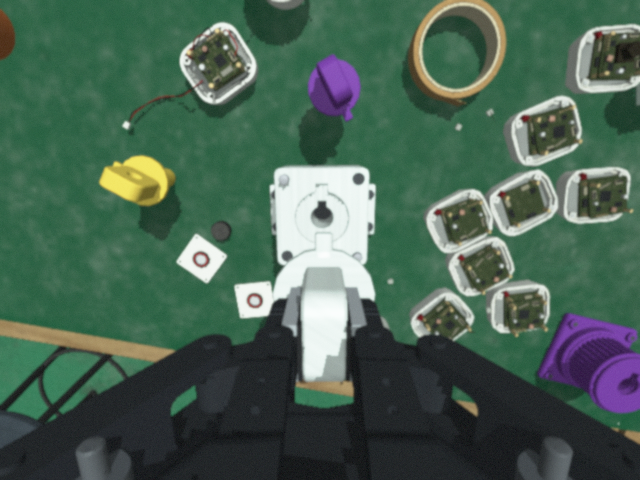

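Request:
drive_tool(steps=[{"dp": [-4,-40,0],"turn": -1.5},{"dp": [-4,-48,0],"turn": -1.5},{"dp": [-4,-48,0],"turn": -1.5},{"dp": [-4,-48,0],"turn": -1.5},{"dp": [-4,-48,0],"turn": -1.5},{"dp": [-4,-48,0],"turn": -1.5},{"dp": [-4,-48,0],"turn": -1.5},{"dp": [-4,-48,0],"turn": -1.5},{"dp": [-4,-48,0],"turn": -1.5},{"dp": [-2,-40,0],"turn": -1.5}])

```text
time: 6.45
tool_pos: [0.4353, -0.037, 0.2968]
eef_rot: [-0.008, 0.999, -0.035, 0.013]
ft_force: [1.5, -0.2, -2.2]
grip_width: 0.0154
```

```bash
cat >> snap.py <<'E'
from h import rot
import numpy as np
M=rot(s['eef_rot']);print('z',M[:,2].round(4),'yaw',np.degrees(np.arctan2(M[1,0],M[0,0])).round(2),'w',s['grip_width'])
E
python3 snap.py w9
```

```text
6.45 [ 0.4353064  -0.03698098  0.29675514] [-0.00774641  0.99928433 -0.03475642  0.01275944] [ 0.68  0.21 -0.78  1.9   0.15  1.07 -1.8 ] [ 1.5 -0.2 -2.2]
z [ 0.026   0.0146 -0.9996] yaw -4.0 w 0.015424820599500875
```

View pics/w9.png

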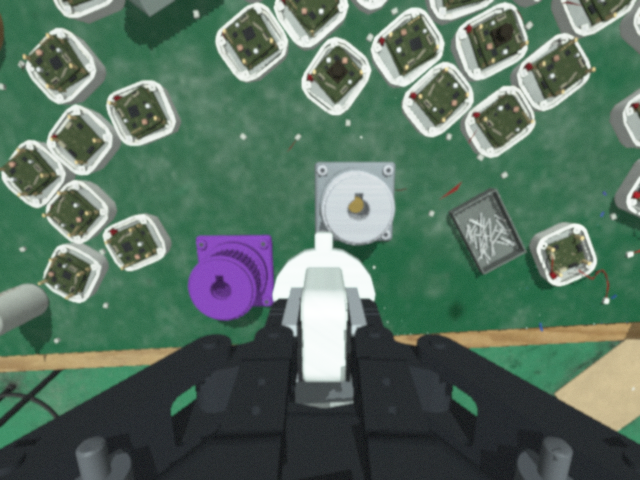

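```bash
python3 - <<'E'
import cv2
im=cv2.imread('pics/w9.png')
cv2.imwrite('pics/w9c.png',cv2.resize(im[150:310,250:410],(800,800),interpolation=cv2.INTER_CUBIC)[:600])
cv2.imwrite('pics/w9d.png',cv2.resize(im[150:310,250:410],(800,800),interpolation=cv2.INTER_CUBIC)[400:])
E
```

```text
(no output)
```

View pics/w9c.png

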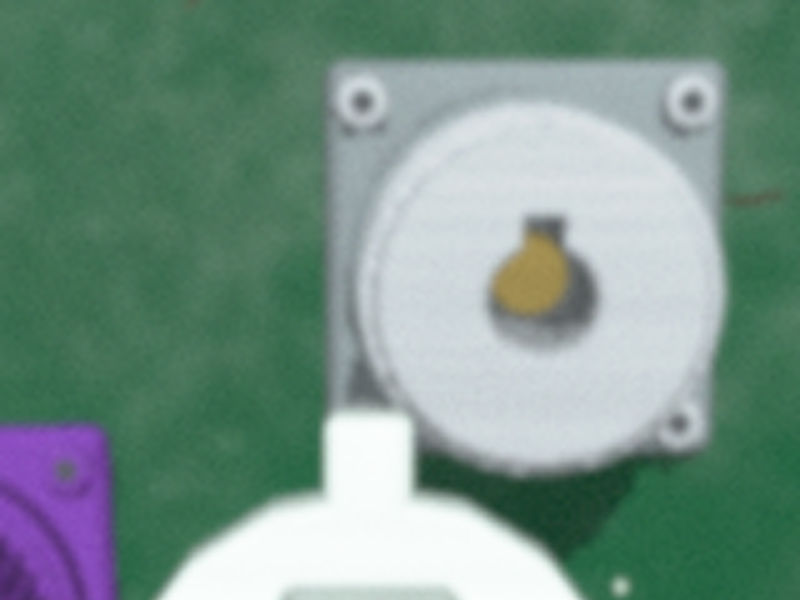

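View pics/w9d.png

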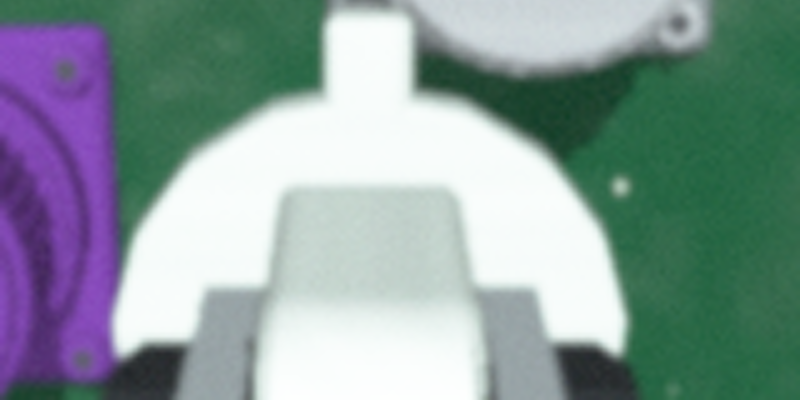

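```bash
python3 - <<'E'
import pickle
from h import *
from scipy.optimize import least_squares
s,c=pickle.load(open('pics/w9.pkl','rb'))
f=lambda p:(250+(p[0]+.5)/5-.5,150+(p[1]+.5)/5-.5)
T=s['tool_pos'];M=rot(s['eef_rot'])
for dz in (.031,.032,.033):
    pts=np.array([plane(c,*f(p),T[2]-dz) for p in [(113,720),(135,640),(195,555),(275,502),(465,502),(545,550),(602,630),(627,715)]])[:,:2]
    o=least_squares(lambda q:np.hypot(*(pts-q[:2]).T)-q[2],[*T[:2],.024]);print(dz,o.x,o.fun.round(4))
fc=o.x[:2]
ear=plane(c,*f((369,412)),T[2]-.032)[:2];print('ear yaw',np.degrees(np.arctan2(*(ear-fc)[::-1])),np.linalg.norm(ear-fc))
b=plane(c,*f((544,296)),.07);k=plane(c,*f((546,220)),.07);print('bore',b,'key',np.degrees(np.arctan2(*(k-b)[1::-1])))
q=[plane(c,*f(p),.012) for p in((362,101),(691,101),(679,424))]
print('bolts centre',(q[0]+q[2])/2,np.degrees(np.arctan2(*(q[0]-q[1])[1::-1]))-90,np.degrees(np.arctan2(*(q[1]-q[2])[1::-1])))
print('TCP',T, 'flange-TCP in tool',M[:2,:2].T@(fc-T[:2]))
E
```

```text
0.031 [ 0.4368937  -0.03646486  0.02361073] [ 0.0003 -0.0002 -0.0002  0.0001  0.0002  0.0001 -0.0002  0.    ]
0.032 [ 0.43648097 -0.0364199   0.0237672 ] [ 0.0003 -0.0002 -0.0002  0.0001  0.0002  0.0001 -0.0002  0.    ]
0.033 [ 0.43606823 -0.03637494  0.02392368] [ 0.0003 -0.0002 -0.0002  0.0001  0.0002  0.0001 -0.0002  0.    ]
ear yaw -3.6871369316720926 0.0310266619285841
bore [ 0.44707162 -0.06850058  0.07      ] key -4.057603926928692
bolts centre [ 0.4456558  -0.06839264  0.012     ] -3.917606471854654 -3.554305183227533
TCP [ 0.4353064  -0.03698098  0.29675514] flange-TCP in tool [ 0.00071752 -0.00065727]
```

Request:
drive_tool(steps=[{"dp": [5,-16,0],"turn": 0},{"dp": [5,-16,-20],"turn": 0},{"dp": [0,0,-40],"turn": 0},{"dp": [0,0,-40],"turn": 0},{"dp": [0,0,-10],"turn": 0}])

```text
time: 7.0
tool_pos: [0.4448, -0.0809, 0.1896]
eef_rot: [-0.003, 0.999, -0.044, 0.016]
ft_force: [0.1, -0.5, -1.1]
grip_width: 0.0155
```

```bash
python3 snap.py w10;python3 - <<'E'
from cell import r
import cv2,numpy as np
a=r.read_camera('scene')[:,:,::-1];b=r.read_camera('side')[:,:,::-1]
cr=lambda i,x,y:cv2.resize(i[y:y+100,x:x+100],(400,400),interpolation=cv2.INTER_CUBIC)
cv2.imwrite('pics/c10.png',np.hstack([cr(a,355,180),cr(b,295,140)]))
E
```

```text
7.0 [ 0.44476606 -0.08085416  0.18964162] [-0.0025999   0.99891701 -0.04358624  0.01607103] [ 0.65  0.36 -0.7   2.05  0.31  0.8  -1.89] [ 0.1 -0.5 -1.1]
z [ 0.0323  0.0038 -0.9995] yaw -5.0 w 0.015547236179285074
```

View pics/c10.png

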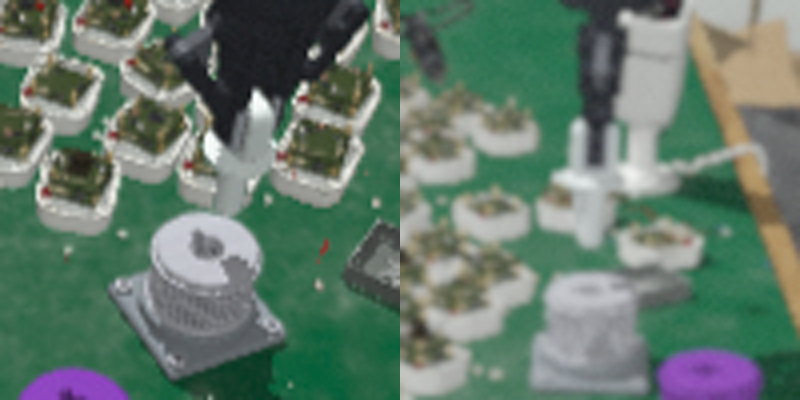

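View pics/w10.png

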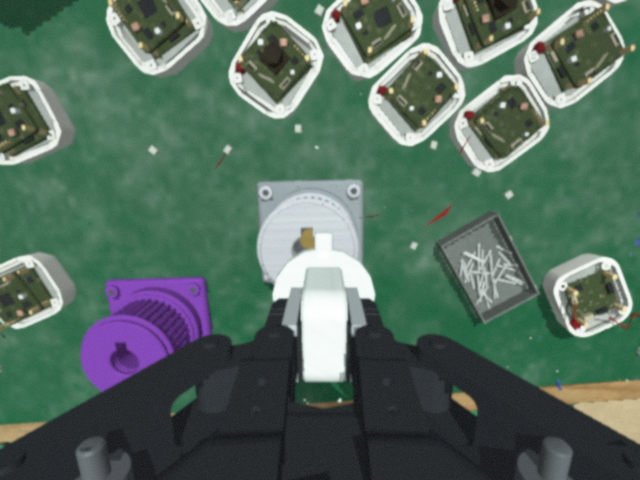

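Request:
drive_tool(steps=[{"dp": [1,12,0],"turn": 1},{"dp": [0,0,0],"turn": 0},{"dp": [0,0,0],"turn": 0}])

```text
time: 7.45
tool_pos: [0.4508, -0.0662, 0.1974]
eef_rot: [-0.002, 0.999, -0.033, 0.022]
ft_force: [0.6, -0.2, -1.8]
grip_width: 0.0152
```

```bash
python3 snap.py w11
```

```text
7.45 [ 0.45082019 -0.06619719  0.19741814] [-0.00193646  0.99921258 -0.03289094  0.02210568] [ 0.63  0.35 -0.71  2.04  0.31  0.81 -1.9 ] [ 0.6 -0.2 -1.8]
z [ 0.0443  0.0024 -0.999 ] yaw -3.78 w 0.01517331761087655
```

View pics/w11.png

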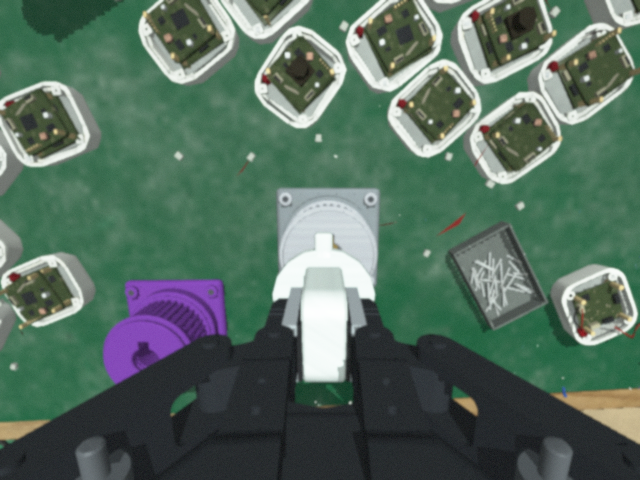

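Request:
drive_tool(steps=[{"dp": [0,0,0],"turn": 0},{"dp": [0,0,0],"turn": 0}])

```text
time: 7.7
tool_pos: [0.4513, -0.0661, 0.1984]
eef_rot: [-0.002, 0.999, -0.033, 0.023]
ft_force: [-0.3, 1.0, -1.4]
grip_width: 0.0153
```

```bash
python3 snap.py w12
```

```text
7.7 [ 0.45127062 -0.06607315  0.19835401] [-0.00168785  0.99919409 -0.03284465  0.02301192] [ 0.63  0.35 -0.71  2.04  0.31  0.81 -1.9 ] [-0.3  1.  -1.4]
z [ 0.0461  0.0019 -0.9989] yaw -3.77 w 0.015269967960479235
```

Request:
drive_tool(steps=[{"dp": [0,0,-10],"turn": 0}])

```text
time: 7.85
tool_pos: [0.452, -0.0663, 0.1888]
eef_rot: [-0.001, 0.999, -0.033, 0.024]
ft_force: [0.1, -0.4, -1.6]
grip_width: 0.0155
```

```bash
python3 snap.py w13
```

```text
7.85 [ 0.45196655 -0.06630103  0.18879283] [-0.00146791  0.99916154 -0.03311489  0.02403061] [ 0.62  0.36 -0.7   2.06  0.33  0.78 -1.91] [ 0.1 -0.4 -1.6]
z [ 0.0481  0.0013 -0.9988] yaw -3.8 w 0.015499795398218873
```

Request:
drive_tool(steps=[{"dp": [-3,0,0],"turn": 0}])

```text
time: 8.0
tool_pos: [0.4475, -0.0665, 0.186]
eef_rot: [-0.002, 0.999, -0.033, 0.022]
ft_force: [0.6, 0.7, -1.6]
grip_width: 0.0154
```

```bash
python3 snap.py w14
```

```text
8.0 [ 0.44746035 -0.0664903   0.18597436] [-0.00194515  0.99920518 -0.03324503  0.02190892] [ 0.62  0.36 -0.7   2.07  0.33  0.78 -1.91] [ 0.6  0.7 -1.6]
z [ 0.0439  0.0024 -0.999 ] yaw -3.82 w 0.015446725537412118
```

Request:
drive_tool(steps=[{"dp": [0,0,30],"turn": 0},{"dp": [0,0,40],"turn": 0},{"dp": [0,0,0],"turn": 0},{"dp": [0,0,0],"turn": 0},{"dp": [0,0,0],"turn": 0}])

```text
time: 8.55
tool_pos: [0.4443, -0.0666, 0.2561]
eef_rot: [-0.002, 0.999, -0.033, 0.019]
ft_force: [-0.3, -0.4, -1.7]
grip_width: 0.0156
```

```bash
python3 snap.py w15
```

```text
8.55 [ 0.44431469 -0.06658177  0.25609182] [-0.00232817  0.99926845 -0.03315643  0.01891555] [ 0.69  0.27 -0.75  1.96  0.22  0.96 -1.8 ] [-0.3 -0.4 -1.7]
z [ 0.038   0.0034 -0.9993] yaw -3.81 w 0.015590663108003918
```

Request:
drive_tool(steps=[{"dp": [-20,0,0],"turn": 0},{"dp": [-30,0,0],"turn": 0},{"dp": [0,0,0],"turn": 0},{"dp": [0,0,0],"turn": 0}])

```text
time: 9.0
tool_pos: [0.3909, -0.0665, 0.2522]
eef_rot: [-0.004, 0.999, -0.033, 0.015]
ft_force: [0.8, -0.2, -2.7]
grip_width: 0.0155
```

```bash
python3 snap.py w16
```

```text
9.0 [ 0.39089592 -0.06647334  0.25221888] [-0.00356097  0.99933524 -0.03284386  0.01541705] [ 0.77  0.18 -0.77  2.07  0.15  0.91 -1.72] [ 0.8 -0.2 -2.7]
z [ 0.031   0.0061 -0.9995] yaw -3.77 w 0.01551495606491595
```

Request:
drive_tool(steps=[{"dp": [12,0,10],"turn": 0},{"dp": [18,0,30],"turn": 0},{"dp": [14,0,40],"turn": 0},{"dp": [8,0,0],"turn": 0},{"dp": [0,0,0],"turn": 0}])

```text
time: 9.55
tool_pos: [0.4454, -0.0663, 0.3325]
eef_rot: [-0.005, 0.999, -0.032, 0.013]
ft_force: [0.6, 0.4, -1.2]
grip_width: 0.0155
```

```bash
python3 snap.py w17
```

```text
9.55 [ 0.44541237 -0.06631227  0.33251125] [-0.00525206  0.99938263 -0.03226449  0.0128755 ] [ 0.74  0.2  -0.78  1.81  0.15  1.17 -1.72] [ 0.6  0.4 -1.2]
z [ 0.0261  0.0097 -0.9996] yaw -3.71 w 0.015484071475424742
```

Request:
drive_tool(steps=[{"dp": [-20,0,0],"turn": 0},{"dp": [-30,0,0],"turn": 0},{"dp": [0,0,0],"turn": 0},{"dp": [0,0,0],"turn": 0},{"dp": [12,0,0],"turn": 0},{"dp": [18,0,0],"turn": 0},{"dp": [14,0,0],"turn": 0},{"dp": [8,-1,0],"turn": 0},{"dp": [0,0,0],"turn": 0}])

```text
time: 10.5
tool_pos: [0.4481, -0.0669, 0.3258]
eef_rot: [-0.007, 0.999, -0.032, 0.008]
ft_force: [-0.2, -0.3, -1.4]
grip_width: 0.016
```

```bash
python3 snap.py w18
```

```text
10.5 [ 0.4481499  -0.06691752  0.32580447] [-0.00748336  0.99943251 -0.03179508  0.00822965] [ 0.74  0.22 -0.79  1.81  0.15  1.16 -1.73] [-0.2 -0.3 -1.4]
z [ 0.0169  0.0144 -0.9998] yaw -3.65 w 0.015973217671046987
```

Request:
drive_tool(steps=[{"dp": [0,0,-15],"turn": 0},{"dp": [0,0,-22],"turn": 0},{"dp": [0,0,-25],"turn": 0},{"dp": [0,0,-22],"turn": 0},{"dp": [0,0,-18],"turn": 0},{"dp": [0,0,-14],"turn": 0},{"dp": [0,0,-9],"turn": 0},{"dp": [0,0,-5],"turn": 0}])

```text
time: 11.35
tool_pos: [0.445, -0.0668, 0.1921]
eef_rot: [-0.007, 0.999, -0.032, 0.008]
ft_force: [1.3, 0.0, -2.2]
grip_width: 0.0153
```

```bash
python3 snap.py w19
```

```text
11.35 [ 0.44500063 -0.06677599  0.19214433] [-0.00658376  0.99944385 -0.03165622  0.0081565 ] [ 0.64  0.37 -0.73  2.04  0.31  0.83 -1.9 ] [ 1.3  0.  -2.2]
z [ 0.0167  0.0126 -0.9998] yaw -3.63 w 0.015288145741800119
```

```bash
python3 - <<'E'
import cv2
im=cv2.imread('pics/w19.png')
cv2.imwrite('pics/w19c.png',cv2.resize(im[175:325,250:410],(800,750),interpolation=cv2.INTER_CUBIC)[:600])
E
```

```text
(no output)
```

View pics/w19c.png

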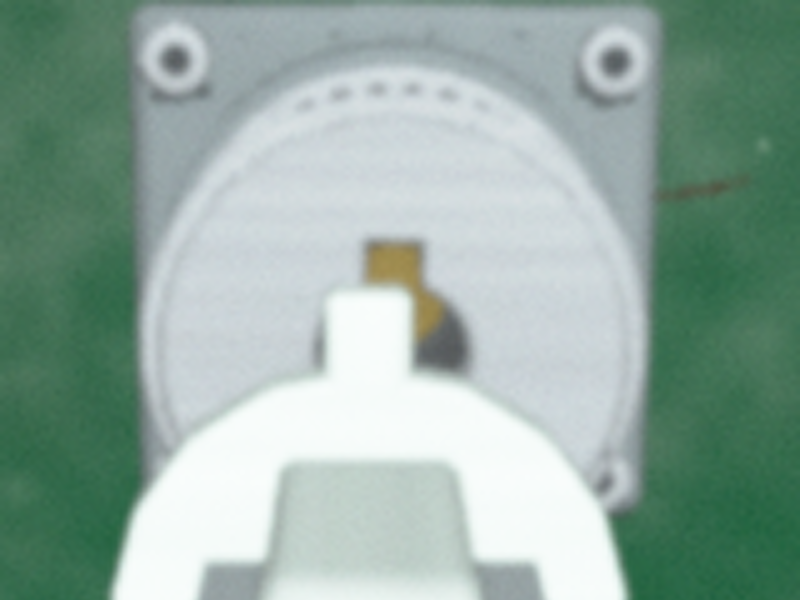

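```bash
python3 - <<'E'
import pickle
from h import *
from scipy.optimize import least_squares
s,c=pickle.load(open('pics/w19.pkl','rb'))
f=lambda p:(250+(p[0]+.5)/5-.5,175+(p[1]+.5)/5-.5)
T=s['tool_pos'];M=rot(s['eef_rot'])
P=lambda p,z:plane(c,*f(p),z)[:2]
pts=np.array([P(p,T[2]-.032) for p in [(135,515),(195,432),(275,378),(465,378),(545,430),(602,508)]])
o=least_squares(lambda q:np.hypot(*(pts-q).T)-.024,T[:2]);fc=o.x;print('flange',fc,o.fun.round(4),fc-T[:2])
ear=P((370,290),T[2]-.032)-fc;print('ear',np.degrees(np.arctan2(*ear[::-1])),np.linalg.norm(ear))
an=np.radians(-3.8);d=np.array([np.cos(an),np.sin(an)])
print('bore from keyway end',P((395,242),.07)-.0165*d, 'bore edges y',(P((318,352),.07)+P((470,352),.07))/2)
# bolts on 74.5 square
q0,q1=P((175,60),.012),P((613,60),.012);n=(q0-q1);print('bolts',(q0+q1)/2-.03725*d,np.degrees(np.arctan2(*n[::-1]))-90)
E
```

```text
flange [ 0.4454217  -0.06624992] [-0.0003 -0.0002  0.0003  0.0003 -0.0001 -0.0004] [0.00042107 0.00052607]
ear -3.471558939533423 0.030852488296758473
bore from keyway end [ 0.44631481 -0.06842066] bore edges y [ 0.44684237 -0.06841836]
bolts [ 0.44562847 -0.06798252] -3.5290220274768416
```

Request:
drive_tool(steps=[{"dp": [1,-2,-10],"turn": 0}])

```text
time: 11.5
tool_pos: [0.4466, -0.0687, 0.1826]
eef_rot: [-0.006, 0.999, -0.032, 0.009]
ft_force: [-0.9, 0.0, -2.7]
grip_width: 0.0152
```

```bash
python3 snap.py w20
```

```text
11.5 [ 0.44663184 -0.06867459  0.1825526 ] [-0.00641542  0.99943917 -0.03158017  0.00910348] [ 0.64  0.38 -0.72  2.05  0.33  0.8  -1.91] [-0.9  0.  -2.7]
z [ 0.0186  0.0122 -0.9998] yaw -3.63 w 0.015186510766551264
```

Request:
drive_tool(steps=[{"dp": [0,0,-10],"turn": 0}])

```text
time: 11.65
tool_pos: [0.4465, -0.0696, 0.1709]
eef_rot: [-0.006, 0.999, -0.032, 0.009]
ft_force: [0.1, 0.3, -1.1]
grip_width: 0.015
```

```bash
python3 snap.py w21
```

```text
11.65 [ 0.44649405 -0.06957476  0.17089773] [-0.00633806  0.99942324 -0.03219361  0.00875152] [ 0.62  0.4  -0.7   2.07  0.35  0.78 -1.93] [ 0.1  0.3 -1.1]
z [ 0.0179  0.0121 -0.9998] yaw -3.7 w 0.014957317811083433
```

Request:
drive_tool(steps=[{"dp": [0,1,-5],"turn": 0}])

```text
time: 11.8
tool_pos: [0.4455, -0.0688, 0.1638]
eef_rot: [-0.007, 0.999, -0.033, 0.008]
ft_force: [0.2, 0.5, -1.7]
grip_width: 0.0151
```

```bash
python3 snap.py w22;python3 - <<'E'
from cell import r
import cv2,numpy as np
a=r.read_camera('scene')[:,:,::-1];b=r.read_camera('side')[:,:,::-1]
cr=lambda i,x,y:cv2.resize(i[y:y+66,x:x+66],(400,400),interpolation=cv2.INTER_CUBIC)
cv2.imwrite('pics/c22.png',np.hstack([cr(a,372,205),cr(b,312,165)]))
E
```

```text
11.8 [ 0.44554542 -0.06884762  0.16376408] [-0.00655291  0.99942128 -0.03252064  0.00752081] [ 0.62  0.41 -0.7   2.08  0.36  0.76 -1.94] [ 0.2  0.5 -1.7]
z [ 0.0155  0.0126 -0.9998] yaw -3.73 w 0.015062957927228279
```

View pics/c22.png

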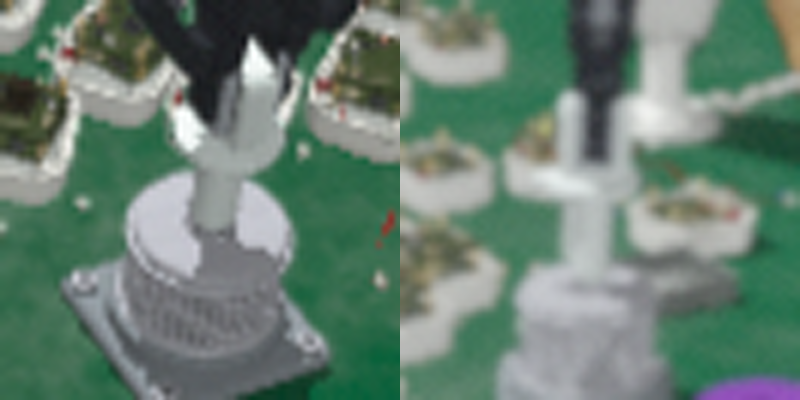

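Scene and side crops show the shaft vertical and its end just above the bore. I go on down in small steps, watching the force.

Request:
drive_tool(steps=[{"dp": [1,0,-5],"turn": 0}])

```text
time: 12.05
tool_pos: [0.4467, -0.0685, 0.1591]
eef_rot: [-0.007, 0.999, -0.032, 0.008]
ft_force: [0.4, 0.7, -2.1]
grip_width: 0.0154
```

```bash
python3 snap.py w23
```

```text
12.05 [ 0.44671635 -0.06850028  0.15911218] [-0.00656075  0.99943125 -0.03216572  0.00771347] [ 0.61  0.42 -0.69  2.08  0.37  0.75 -1.95] [ 0.4  0.7 -2.1]
z [ 0.0158  0.0126 -0.9998] yaw -3.69 w 0.015385398970361605
```

Request:
drive_tool(steps=[{"dp": [0,0,-6],"turn": 0}])

```text
time: 12.2
tool_pos: [0.4469, -0.0687, 0.1524]
eef_rot: [-0.007, 0.999, -0.032, 0.008]
ft_force: [-0.8, -1.7, -1.2]
grip_width: 0.0151
```

```bash
python3 snap.py w24
```

```text
12.2 [ 0.44686537 -0.06867526  0.15237407] [-0.00652028  0.99942743 -0.03228688  0.00773683] [ 0.6   0.43 -0.68  2.09  0.38  0.73 -1.96] [-0.8 -1.7 -1.2]
z [ 0.0159  0.0125 -0.9998] yaw -3.71 w 0.015075438231871905
```

Request:
drive_tool(steps=[{"dp": [0,0,-5],"turn": 0}])

```text
time: 12.35
tool_pos: [0.4465, -0.069, 0.1462]
eef_rot: [-0.006, 0.999, -0.032, 0.007]
ft_force: [0.3, 0.2, -1.6]
grip_width: 0.015
```

```bash
python3 snap.py w25
```

```text
12.35 [ 0.44645459 -0.06900286  0.14615084] [-0.00649175  0.9994249  -0.03248881  0.00722559] [ 0.59  0.43 -0.68  2.1   0.39  0.72 -1.97] [ 0.3  0.2 -1.6]
z [ 0.0149  0.0125 -0.9998] yaw -3.73 w 0.014974819749248676
```

Request:
drive_tool(steps=[{"dp": [0,0,-6],"turn": 0}])

```text
time: 12.5
tool_pos: [0.4462, -0.069, 0.1392]
eef_rot: [-0.007, 0.999, -0.033, 0.007]
ft_force: [-0.1, -0.8, -1.3]
grip_width: 0.0148
```

```bash
python3 snap.py w26
```

```text
12.5 [ 0.44619448 -0.06902719  0.1391862 ] [-0.00661568  0.99942329 -0.03257612  0.00693725] [ 0.59  0.45 -0.67  2.11  0.4   0.7  -1.98] [-0.1 -0.8 -1.3]
z [ 0.0143  0.0128 -0.9998] yaw -3.74 w 0.01481673364309155
```

Request:
drive_tool(steps=[{"dp": [0,0,-7],"turn": 0}])

```text
time: 12.65
tool_pos: [0.446, -0.069, 0.1311]
eef_rot: [-0.007, 0.999, -0.033, 0.007]
ft_force: [-0.8, -0.5, -0.9]
grip_width: 0.0153
```

```bash
python3 snap.py w27
```

```text
12.65 [ 0.44604895 -0.06902137  0.13106792] [-0.00677589  0.99942024 -0.03267641  0.006747  ] [ 0.58  0.46 -0.66  2.12  0.42  0.68 -1.99] [-0.8 -0.5 -0.9]
z [ 0.0139  0.0131 -0.9998] yaw -3.75 w 0.01527404372617177
```

Request:
drive_tool(steps=[{"dp": [0,0,-7],"turn": 0}])

```text
time: 12.8
tool_pos: [0.4459, -0.0691, 0.1227]
eef_rot: [-0.007, 0.999, -0.033, 0.007]
ft_force: [-0.3, -0.3, -1.0]
grip_width: 0.0156
```

```bash
python3 snap.py w28
```

```text
12.8 [ 0.44591555 -0.06908605  0.12273292] [-0.00695072  0.99941762 -0.03276754  0.00651078] [ 0.56  0.47 -0.64  2.13  0.44  0.66 -2.01] [-0.3 -0.3 -1. ]
z [ 0.0135  0.0135 -0.9998] yaw -3.76 w 0.015608482320652834
```

Request:
drive_tool(steps=[{"dp": [0,0,-6],"turn": 0}])

```text
time: 12.95
tool_pos: [0.4459, -0.0692, 0.1155]
eef_rot: [-0.007, 0.999, -0.033, 0.006]
ft_force: [0.6, -1.1, 4.1]
grip_width: 0.015
```

```bash
python3 snap.py w29
```

```text
12.95 [ 0.44585778 -0.06919807  0.11547383] [-0.00709457  0.99941325 -0.0329064   0.00632377] [ 0.56  0.48 -0.63  2.13  0.45  0.64 -2.02] [ 0.6 -1.1  4.1]
z [ 0.0131  0.0138 -0.9998] yaw -3.78 w 0.014965597190548807
```

The spring has been met where expected (+5–6 N at TCP z≈0.117). I press home.

Request:
drive_tool(steps=[{"dp": [0,0,-6],"turn": 0}])

```text
time: 13.1
tool_pos: [0.446, -0.0692, 0.1089]
eef_rot: [-0.007, 0.999, -0.033, 0.006]
ft_force: [-1.2, 0.8, 7.2]
grip_width: 0.0149
```

```bash
python3 snap.py w30
```

```text
13.1 [ 0.44598804 -0.06915662  0.10890243] [-0.00705528  0.99941346 -0.03289178  0.00641043] [ 0.55  0.49 -0.62  2.14  0.46  0.63 -2.03] [-1.2  0.8  7.2]
z [ 0.0133  0.0137 -0.9998] yaw -3.78 w 0.014902672158457357
```

Request:
drive_tool(steps=[{"dp": [0,0,-5],"turn": 0}])

```text
time: 13.25
tool_pos: [0.4469, -0.0686, 0.1061]
eef_rot: [-0.006, 0.999, -0.032, 0.008]
ft_force: [-16.6, 4.4, 81.4]
grip_width: 0.0149
```

```bash
python3 snap.py w31
```

```text
13.25 [ 0.44687665 -0.06855198  0.106083  ] [-0.00596758  0.99942405 -0.03249851  0.00773376] [ 0.54  0.5  -0.61  2.14  0.47  0.62 -2.04] [-16.6   4.4  81.4]
z [ 0.0158  0.0114 -0.9998] yaw -3.73 w 0.014946200398095664
```

Request:
drive_tool(steps=[{"dp": [0,0,-1],"turn": 0}])

```text
time: 13.4
tool_pos: [0.4469, -0.0686, 0.1063]
eef_rot: [-0.005, 0.999, -0.032, 0.008]
ft_force: [-2.7, 0.1, 7.3]
grip_width: 0.0154
```

```bash
python3 snap.py w32;python3 - <<'E'
from cell import r
import cv2,numpy as np
a=r.read_camera('scene')[:,:,::-1];b=r.read_camera('side')[:,:,::-1]
cr=lambda i,x,y:cv2.resize(i[y:y+66,x:x+66],(400,400),interpolation=cv2.INTER_CUBIC)
cv2.imwrite('pics/c32.png',np.hstack([cr(a,372,205),cr(b,312,165)]))
s=r.get_state();print(s['tool_pos'],s['ft_force'],s['time'])
E
```

```text
13.4 [ 0.44692965 -0.06856406  0.10632793] [-0.00480583  0.99943522 -0.03215605  0.00849286] [ 0.53  0.49 -0.61  2.15  0.47  0.62 -2.05] [-2.7  0.1  7.3]
z [ 0.0173  0.0091 -0.9998] yaw -3.69 w 0.015430197911573431
[ 0.44688239 -0.06859127  0.10608503] [-3.64804717  0.21329824 18.59110743] 13.55
```

View pics/c32.png

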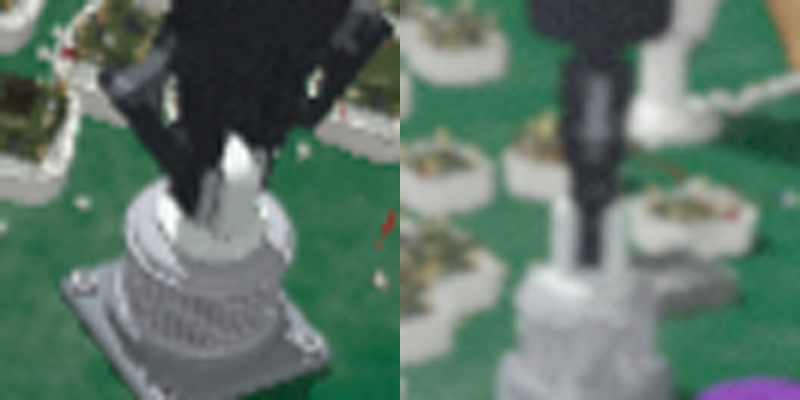

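View pics/w32.png

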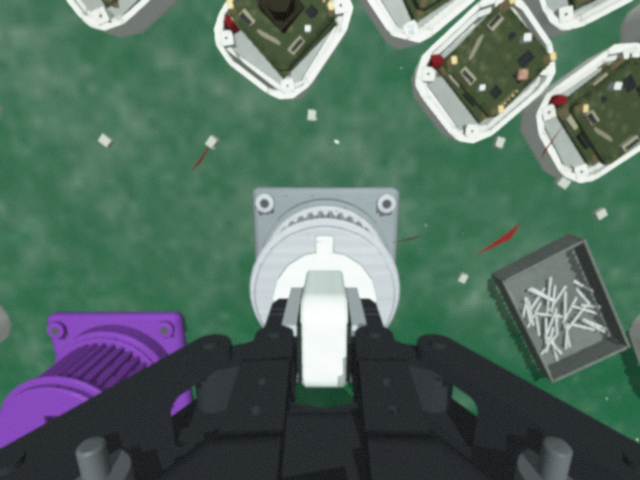

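```bash
python3 - <<'E'
from cell import r
for i in range(3):
    r.read_camera('wrist');s=r.get_state();print(s['time'],s['tool_pos'].round(5),s['ft_force'].round(1),s['grip_width'])
if s['ft_force'][2]>12 and s['tool_pos'][2]<.1075: r.finish_job();print('done')
E
```

```text
13.6 [ 0.44688 -0.06857  0.10609] [-4.1  0.3 19.3] 0.015273123853588986
13.65 [ 0.44687 -0.06855  0.1061 ] [-4.5  0.5 18.4] 0.015230061941624677
13.7 [ 0.44687 -0.06858  0.10611] [-4.9 -0.5 17.9] 0.01532208424851877
the job is handed in; nothing more can be done
done
```

I lifted the cast spindle out of the mould by its lug and carried it to the grey pulley. I lined the key up with the keyway and pushed the spindle fully home against the spring. I handed the job in at about 13.7 s with the lug still gripped. No verdict was reported, so the result rests on my own checks.

**Last checks:**
- **Seating:** The flange looks flush on the pulley in all three views. The tool stopped at z 0.106 m, where I had estimated 0.108 m for the flange fully home.
- **Push and grip:** The upward push held at about 18–19 N, against roughly 9 N for the spring. The fingers stayed closed on the lug, reading 15.2 mm.
- **Alignment:** Tool yaw was −3.7° and the measured keyway −3.8°. The tool's tilt was about 0.02 rad.
- **Bystanders:** I kept the arm clear of them and none looked shifted in the views I had. I did not measure their positions at the end.

**Irregularities:**
- **Force spike:** The last push step briefly reached 81 N at the wrist as the flange met the pulley, below the 120 N limit. I eased it off before handing in, and the 2 mm difference above may be the lug slipping slightly in the fingers then.
- **Tool tilt:** Before insertion the tool had drifted to about 0.05 rad of tilt. I brought it back to about 0.02 rad with a few moves in free air.

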